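# Close a filter cassette in the bench screw press

### The job

Set the white filter cassette centred on the press's anvil and let go of it, then wind the press's crank clockwise until the platen just meets the cassette's sprung steel lid, and from that contact give it a quarter of a turn more, not going well past it. Let go of the crank and leave it there, and leave the glassware, jars and pipette where they stand.

Things in the scene. Friction and masses are not known exactly. Their poses are not given: they have to be found in the camera images.
- press_axis (a point): Point on the blue bench press's vertical screw axis, 25 mm above the bench on top of its base (150 x 180 mm). x points from its open front to its rear, y left, z up; the front faces right and a little to the robot. Two 20 mm posts stand at y = +-68, x = 5 mm, carrying a blue crossbeam, x -38 to 38 mm, 161 to 197 mm above the bench. Nothing stands in front.
- visor_edge (a point): Middle of the front edge of an amber see-through guard visor, 6 mm thick, 150 mm wide, jutting from the crossbeam at x -38 to -88 mm of the press, 165 to 171 mm above the bench. It covers the space before the anvil from above: load from the front with the tool leaning back about 30 to 45 degrees. Axes as press_axis.
- anvil_top (a point): Centre of the top of the press's anvil, a flat steel disc 60 mm across on the screw axis with a dark 51 mm circle marking where the cassette goes. Its height above the bench differs from run to run (40 to 48 mm).
- platen_face (a point): Centre of the underside of the platen, a steel disc 44 mm across and 14 mm thick, which slides down the screw axis without turning. 114 mm above the bench at crank value 0; it goes down 20 mm per clockwise turn (3.18 mm per rad). The screw and the crank go down with it.
- crank (a joint): Turn of the crank, rad, 0 to 14 (over two turns possible); it grows clockwise seen from above, which lowers the platen 20 mm per turn. Starts at 0 to 2. It stays where it is left; dry friction 0.2 Nm (3.3 N at the knob), rising by another 0.16 Nm in pressing the lid in a quarter turn.
- knob_grip (a point): Grip point of the red upright crank knob, 20 mm thick, 48 mm tall, spinning freely on its pin 60 mm from the screw axis. It is on the knob's axis, 30 mm above its foot (where the 18 mm wide crank arm is), 18 mm below its top, 300 mm above the bench at crank 0. It moves on a helix, down 20 mm per turn. At crank 0 the arm points 97 degrees anticlockwise (from above) of the press's x.
- cassette: The filter cassette, about 0.2 kg: white cylinder 50 mm across, 36 mm tall with a green band, and a green handle tab at -x. Origin at the centre of its underside, z up. The sprung lid on top makes it 46 mm high. It starts on a brown paper mat 3 mm thick, tab pointing right or right and towards the robot. On the anvil the tab can only point to the front or rear.
- tab_grip (a point): Point to grip on the cassette's green handle tab: 68 mm out from the cassette's axis, 29 mm above its underside. The tab is a bar 14 mm wide (y) and 12 mm tall, reaching 87 mm out from the axis along the cassette's -x. Grip its two upright sides.
- lid_top (a point): Centre of the top of the cassette's sprung steel lid, 36 mm across and 10 mm proud, 46 mm above the cassette's underside when free.
- lid (a joint): How far the lid is pressed into the cassette, m: 0 free, 0.0095 bottomed. Spring 10 N preload plus 8 N per mm. A quarter turn of the crank past contact presses it in about 5 mm, half its proud height.
- beaker: Empty glass beaker, 68 mm across, 90 mm tall, standing on the paper mat behind the cassette; origin at the centre of its underside. Leave alone.
- jar: White jar 42 mm across, 65 mm tall, on the paper mat; origin at the centre of its underside. Leave alone.
- flask: Amber bottle 64 mm across, 130 mm tall, at the left; origin at the centre of its underside. Leave alone.
- jar2: White jar 48 mm across, 75 mm tall, at the far middle; origin at the centre of its underside. Leave alone.
- jar3: White jar like jar2 and beside it; origin at the centre of its underside. Leave alone.
- dish: Round glass dish 90 mm across, 14 mm tall, at the left; origin at the centre of its underside. Leave alone.
- pipette: Grey pipette 250 mm long lying at the right along x; origin under its middle. Leave alone.
Things that resemble listed ones, but are neither listed nor needed, are in the scene too. Of the things that look like the part that bears anvil_top, the smaller one is meant.

How it is judged:
On the way, in this order (a step that is already met when the one before it is completed fails the run):
1. the cassette stands centred on the anvil, let go, the platen not yet touching it (horizontal distance between cassette and anvil_top below 0.008 m and z of cassette in the frame of anvil_top between -0.003 and 0.002 m and angle between cassette's own z axis and vertical below 0.06 rad and contact force between the fingers and cassette below 0.1 N and value of joint lid below 0.0005 m), for 0.2 s.
2. the platen has been wound down onto the lid (horizontal distance between cassette and anvil_top below 0.008 m and z of cassette in the frame of anvil_top between -0.003 and 0.002 m and angle between cassette's own z axis and vertical below 0.06 rad and distance between platen_face and lid_top below 0.01 m and value of joint lid above 0.0005 m), for 0.05 s.
At the end, for the whole second after the job is handed in: The cassette stands upright on the anvil within 8 mm of its centre, the platen on its lid has pressed the lid in 3.0 to 6.6 mm (a quarter turn past contact, give or take about 30 degrees), and the crank is at rest (horizontal distance between cassette and anvil_top below 0.008 m and z of cassette in the frame of anvil_top between -0.003 and 0.002 m and angle between cassette's own z axis and vertical below 0.06 rad and value of joint lid between 0.003 and 0.0066 m and distance between platen_face and lid_top below 0.01 m and velocity of joint crank between -0.05 and 0.05 rad/s and linear speed of cassette below 0.02 m/s); the robot touches nothing.
It fails at once if the lid was pressed in more than 8 mm (over 0.4 turn past contact) (value of joint lid above 0.008 m).
It fails at once if a piece of glassware, a jar or the pipette was moved more than 30 mm (distance of any of beaker, jar, flask, jar2, jar3, dish, pipette from where it was at the start of the episode above 0.03 m).
It also fails if it takes over 72 s, if anything falls off the work surface, if the arm or the gripper's body presses on something with over 40 N, if the wrist force passes 120 N, or if a joint passes its speed limit or range.

### The arm

A 6-joint arm with a two-finger parallel gripper is mounted at the origin on the work surface. World frame = base frame: x ahead of the robot, y to its left, z up, the work surface at z = 0. Lengths are in m, angles in rad, forces in N, time in s.
With the tool pointing down it reaches from about 0.375 to 0.925 m from the base axis. Payload 5.7 kg.
Tool frame: the origin (TCP) lies at the very end of the fingers, on their centre line; the grasp point (between the pads) lies 19 mm behind it; x points along the fingers, z is the direction in which the jaws open and shut, and the axes are right-handed (so a half turn about x gives the same grasp; the last joint's range is limited). The gripper opens to 85 mm and grips with 20 to 120 N. Pads are 22 mm wide; open, the fingers measure 114 mm over their backs; the gripper's body (76 mm by 85 mm) begins 54 mm behind the grasp point. The pads swing forward as they close: fully open they stand 13 mm farther back than shut.
Start: joints at [1.117, 0.359, 1.51, -0, 1.272, -0.115], TCP at [0.199, 0.566, 0.231] pointing down, gripper open.
Joint ranges: [-2.97, 2.97], [-1.01, 2.36], [0.21, 2.38], [-0.96, 4.11], [0.2, 2.71], [-2.98, 2.98]. Speed limits (rad/s): [2.39, 2.39, 3.14, 3.14, 3.14, 3.14].

### API

Orientations are given as a unit quaternion [w, x, y, z].
In Python, from bench import robot gives the robot as it stands.
- The arm moves only by the tool apply_moves, never from a script. Its argument "series" is a list of rows, each a list of 7 numbers: the shift along the tool's x, y, z in m, then the turn, a rotation vector about the tool's x, y, z in degrees, then the closure, from 0 (fully open) to 1 (shut). In form: [[x, y, z, wx, wy, wz, claw], ...]. A call has exactly 8 rows; each row is the pose to reach, as a shift and turn from the pose commanded when the call began, along the tool's axes at that moment; what a row does not reach only later rows make up. A row lasts 1/8 s, in which the tool goes at most 62.5 mm and 10.7 degrees, less where a joint would pass 70% of its speed; a pose out of reach is approached as far as the arm can. A call with a gripper value outside its range is refused whole. The fingers move at their own pace and stop on an object; "squeeze" is the grip in N (left out, the last holds). Time passes only in rows, so rows that repeat a pose let the fingers close, or fill a call up. It gives the time, the measured TCP pose, the force and the opening at its end, in the units of the state.
- robot.state(): the state, without advancing time (a new reading comes with each control period).
- robot.grab_frame(name): name is "scene" or "top" or "wrist"; returns (picture, depth): 384x512x3 uint8, blue, green, red; 384x512 float32, m along the optical axis (not along the pixel's ray), 0 where there is no reading.
- robot.camera_model(name): a dict with "fx", "fy", "cx", "cy" (pixels), "eye" and "orientation" of the camera in the world. Camera axes: x right, y down, z forward; pixel columns grow to the right and rows downward; lengths in m; the calibration is good to about 2 mm. The wrist camera is an equidistant fisheye: a pixel r from the principal point sees the ray r / f radians off the axis. A picture is of the moment at which its call begins: read the wrist's pose just before it. camera_model takes no time and is no camera call; for the wrist camera it gives the pose at the moment of the call.
- robot.job_done(): hands the job in, once; it reports no verdict.
The state is a dict: "t": time; "qpos": joint angles; "qvel": joint speeds; "joint_efforts": joint torques, N m; "position": TCP position; "tcp_rot": TCP orientation; "contact_force": force on the tool from outside, world axes, zero at the start; "wrist_torque": the same for the moment, N m; "grip_width": finger opening in m.
Only numpy, scipy, OpenCV 4.12 (cv2) and the standard library are available. Lean on these libraries where they do the work, as an engineer would, in place of code of your own. Each camera call takes 0.05 s, during which the arm holds its last target. There are 200 camera calls.

## Working session

There is one attempt and no reset: what is moved stays moved. The work goes in short steps, Python scripts to look and compute and a tool call to move; the robot and the scene stay as the last step left them, time stands still between calls to the robot, and variables do not carry over. Pictures are saved under pics/ and viewed, about 8 in all and at most 12, crops included, and the job is handed in when it is done.

Besides the shell and the picture viewer there is one more tool, called after "Request:" as name(argument=value, ...) on one line, values as JSON. apply_moves: Moves the arm, as the interface text tells. Its arguments: {"type":"object","properties":{"series":{"type":"array"},"squeeze":{"type":"number"}},"required":["series"]}

```bash
ls; mkdir -p pics
python3 - <<'E'
from bench import robot
import cv2,numpy as np
s=robot.state();print({k:np.round(v,3).tolist() for k,v in s.items()})
for n in ("scene","top"):
    im,d=robot.grab_frame(n);m=robot.camera_model(n);print(n,{k:np.round(v,4).tolist() for k,v in m.items()})
    cv2.imwrite(f"pics/{n}0.png",im);np.save(f"pics/{n}0.npy",d)
a=cv2.imread("pics/scene0.png");b=cv2.imread("pics/top0.png")
cv2.imwrite("pics/s0b.png",cv2.resize(a,(800,600)));cv2.imwrite("pics/t0b.png",cv2.resize(b,(800,600)))
E
```

```text
pics
{'t': 0.0, 'qpos': [1.117, 0.359, 1.511, 0.0, 1.272, -0.115], 'qvel': [0.0, -0.0, -0.0, 0.0, -0.001, -0.0], 'joint_efforts': [-0.002, -52.762, -27.862, -0.0, 0.013, 0.0], 'position': [0.199, 0.565, 0.23], 'tcp_rot': [0.577, -0.409, 0.578, 0.408], 'contact_force': [0.667, -0.135, -0.114], 'wrist_torque': [0.043, 0.023, 0.019], 'grip_width': 0.085}
scene {'fx': 448.5823, 'fy': 448.5823, 'cx': 257.073, 'cy': 187.3688, 'eye': [1.0471, 0.7411, 1.1554], 'orientation': [-0.1063, 0.271, 0.8908, -0.3488]}
top {'fx': 423.4583, 'fy': 423.4583, 'cx': 245.1253, 'cy': 196.3166, 'eye': [0.3912, 0.0023, 1.5631], 'orientation': [-0.0434, 0.7144, -0.6958, 0.0599]}
```

View pics/s0b.png

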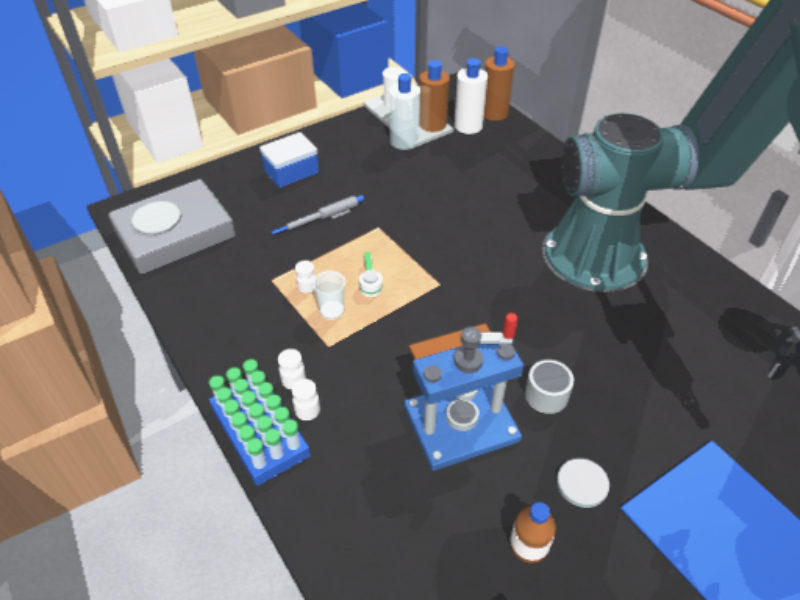

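View pics/t0b.png

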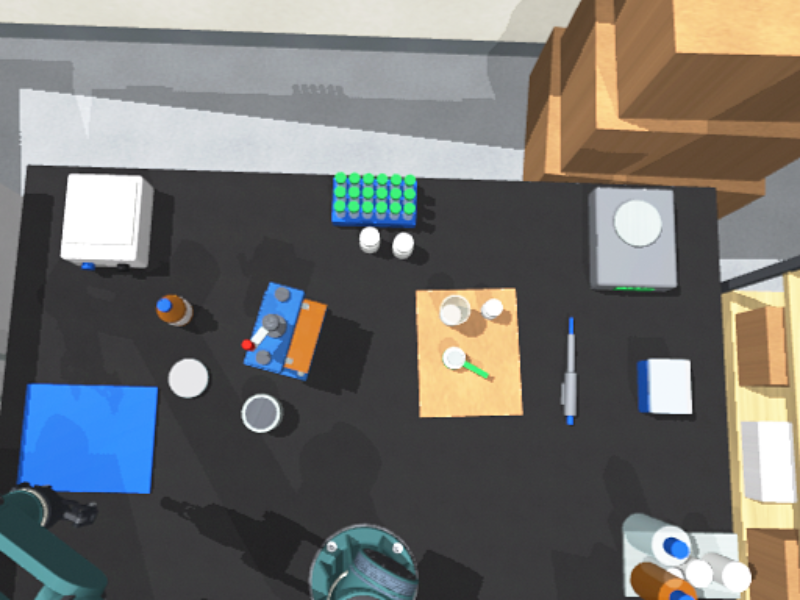

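The views show the press (top view 272,330 px, visor to the right), knob (247,345), cassette on the mat (455,357) with its tab pointing right and towards the robot. The grey cup at (262,412) is the larger look-alike. Next I measure with depth and colour masks.

```bash
cat > h.py <<'E'
import numpy as np,cv2
from scipy.spatial.transform import Rotation as R
from bench import robot
def rot(q): return R.from_quat([q[1],q[2],q[3],q[0]])
def cloud(d,m):
    v,u=np.mgrid[:384,:512]; c=np.stack([(u-m['cx'])/m['fx']*d,(v-m['cy'])/m['fy']*d,d],-1)
    return rot(m['orientation']).apply(c.reshape(-1,3)).reshape(384,512,3)+m['eye']
def onplane(uv,m,z):
    uv=np.atleast_2d(uv).astype(float); r=np.c_[(uv[:,0]-m['cx'])/m['fx'],(uv[:,1]-m['cy'])/m['fy'],np.ones(len(uv))]
    r=rot(m['orientation']).apply(r); e=np.array(m['eye']); return e+r*((z-e[2])/r[:,2])[:,None]
def hsv(im,lo,hi): return cv2.inRange(cv2.cvtColor(im,cv2.COLOR_BGR2HSV),lo,hi)>0
E
python3 - <<'E'
from h import *
np.set_printoptions(precision=4,suppress=True)
for n in("top","scene"):
    im=cv2.imread(f"pics/{n}0.png");d=np.load(f"pics/{n}0.npy");m=robot.camera_model(n);P=cloud(d,m);ok=d>0
    print(n)
    def box(mask,name):
        p=P[mask];
        if len(p)<5: print(name,len(p));return
        r=cv2.minAreaRect(p[:,:2].astype(np.float32));print(name,len(p),'mean',p.mean(0),'zmed',np.median(p[:,2]),'rect',np.round(r[0],4),np.round(r[1],4),round(r[2],1))
    X,Y,Z=P[...,0],P[...,1],P[...,2]
    near=ok&(X>.3)&(X<.9)&(Y<.5)&(Y>-.4)
    g=hsv(im,(45,120,60),(75,255,255))&near&(X<.62)&(Y<.1)&(Y>-.25); box(g,'tab')
    if g.sum()>5:
        c=P[g][:,:2]; w=np.linalg.svd(c-c.mean(0))[2][0]; print(' tabdir',np.degrees(np.arctan2(w[1],w[0])))
    b=hsv(im,(100,100,60),(125,255,255))&near&(X<.75)
    box(b&(Z>.185)&(Z<.21),'beam'); box(b&(Z>.015)&(Z<.035),'base')
    box(hsv(im,(3,120,80),(20,255,255))&near&(Z>.155)&(Z<.185)&(Y<.3),'visor')
    box(hsv(im,(0,150,80),(4,255,255))&near&(Z>.2)&(Y<.4),'knob'); k=hsv(im,(0,150,80),(4,255,255))&near&(Z>.2)
    if k.sum(): print('knob zmax',np.percentile(P[k][:,2],[50,95]))
    # cassette whites
    w=near&(Z>.028)&(Z<.056)&(abs(X-.47)<.08)&(abs(Y+.01)<.1)&~g; box(w,'cass')
    lid=w&(Z>.044);box(lid,'lid')
E
```

```text
top
tab 36 mean [ 0.4834 -0.2341  0.0373] zmed 0.037302358579525685 rect [ 0.4833 -0.235 ] [0.0315 0.0137] 63.6
 tabdir -117.76650155417418
beam 850 mean [0.5464 0.1898 0.1963] zmed 0.1961865564693227 rect [0.5462 0.1956] [0.0771 0.1757] 76.3
base 145 mean [0.4967 0.2072 0.0229] zmed 0.02270776400104646 rect [0.4505 0.2705] [0.2046 0.4594] 51.3
visor 665 mean [0.5309 0.1342 0.1706] zmed 0.170662077877205 rect [0.5317 0.1345] [0.0505 0.1498] 75.7
knob 38 mean [0.4966 0.2283 0.3132] zmed 0.31443959594465687 rect [0.497  0.2299] [0.0177 0.0161] 57.9
knob zmax [0.3144 0.3187]
cass 0
lid 0
scene
tab 12 mean [ 0.4824 -0.2378  0.0367] zmed 0.03651089358678106 rect [ 0.4833 -0.238 ] [0.0259 0.0072] 62.3
 tabdir -116.4217924506007
beam 1032 mean [0.5608 0.2091 0.1952] zmed 0.1955778651467045 rect [0.5484 0.2021] [0.0779 0.1759] 76.3
base 1675 mean [0.5608 0.2224 0.0236] zmed 0.023812239217668063 rect [0.5478 0.2017] [0.1522 0.1818] 75.8
visor 321 mean [0.5504 0.1242 0.1701] zmed 0.1703411784534934 rect [0.5295 0.1302] [0.0355 0.151 ] 76.4
knob 107 mean [0.5025 0.2388 0.3009] zmed 0.3033427556243158 rect [0.5002 0.2356] [0.0193 0.0172] 64.3
knob zmax [0.3033 0.3165]
cass 0
lid 0
```

Run:
```python
import cv2,numpy as np
a=cv2.imread("pics/scene0.png")[190:310,250:380];b=cv2.imread("pics/top0.png")[170:270,150:350]
a=cv2.resize(a,(433,400),interpolation=cv2.INTER_CUBIC);b=cv2.resize(b,None,fx=4,fy=4,interpolation=cv2.INTER_CUBIC)
c=np.zeros((400,800,3),np.uint8);c[:400,:433]=a;
cv2.imwrite("pics/c0.png",np.hstack([a,b[:, :367]]))
```

```text
(no output)
```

View pics/c0.png

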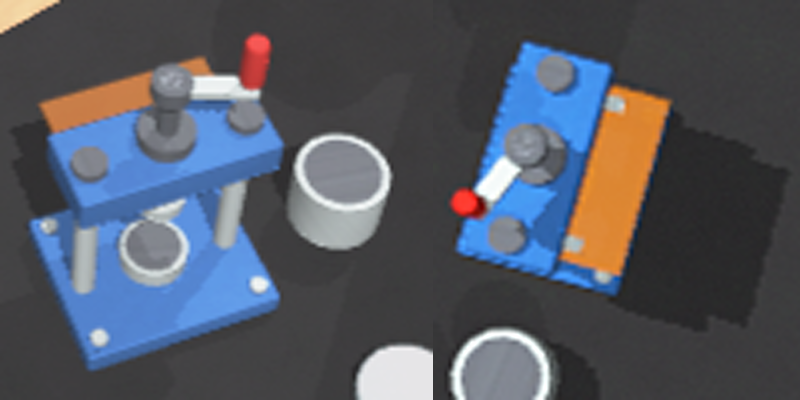

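```bash
cat >> h.py <<'E'
def pose(p,a,j):
    "TCP pose: fingers along a, jaws along j"
    a=np.array(a,float);a/=np.linalg.norm(a);j=np.array(j,float);j-=a*(a@j);j/=np.linalg.norm(j)
    return np.array(p,float),R.from_matrix(np.c_[a,np.cross(j,a),j])
def rel(T,S=None,name=''):
    "shift (m) and turn (deg) in tool axes from pose S (or the measured one) to T; picks the nearer of the 2 grips"
    if S is None: s=robot.state();S=(np.array(s['position']),rot(s['tcp_rot']))
    best=None
    for k in (0,np.pi):
        r=(S[1].inv()*T[1]*R.from_rotvec([k,0,0])).as_rotvec(degrees=True)
        if best is None or np.linalg.norm(r)<np.linalg.norm(best): best=r
    d=S[1].inv().apply(T[0]-S[0]); print(name,'shift',np.round(d,4),'turn',np.round(best,1)); return d,best
E
python3 - <<'E'
from h import *
np.set_printoptions(precision=4,suppress=True)
for n in("top","scene"):
    im=cv2.imread(f"pics/{n}0.png");d=np.load(f"pics/{n}0.npy");m=robot.camera_model(n);P=cloud(d,m)
    X,Y,Z=P[...,0],P[...,1],P[...,2]; print(n)
    reg=(d>0)&(X>.38)&(X<.56)&(Y<-.1)&(Y>-.35)
    g=hsv(im,(45,120,60),(75,255,255))&reg&(Z>.03); c=P[g]; w=np.linalg.svd(c[:,:2]-c[:,:2].mean(0))[2][0]
    r=cv2.minAreaRect(c[:,:2].astype(np.float32)); print('tab',len(c),c.mean(0),'dir',np.degrees(np.arctan2(w[1],w[0])),np.round(r[0],4),np.round(r[1],4))
    for lo,hi,nm in((.034,.044,'body'),(.0445,.055,'lid')):
        q=reg&(Z>lo)&(Z<hi)&~g
        if q.sum()>5: c=P[q];(cx,cy),rad=cv2.minEnclosingCircle(c[:,:2].astype(np.float32));print(nm,len(c),c.mean(0),'circ',cx,cy,rad)
    reg=(d>0)&(abs(X-.547)<.06)&(abs(Y-.2)<.06)
    q=reg&(Z>.036)&(Z<.056); 
    if q.sum()>5:
        c=P[q];(cx,cy),rad=cv2.minEnclosingCircle(c[:,:2].astype(np.float32));print('anvil',len(c),c.mean(0),'z',np.percentile(c[:,2],[10,50,90]),'circ',cx,cy,rad)
        t=q&(Z>np.percentile(c[:,2],90)-.003);c=P[t];r=cv2.minAreaRect(c[:,:2].astype(np.float32));(cx,cy),rad=cv2.minEnclosingCircle(c[:,:2].astype(np.float32));print(' top',len(c),c.mean(0),'circ',cx,cy,rad,np.round(r,4) if 0 else r)
    b=hsv(im,(100,100,60),(125,255,255))&(abs(X-.547)<.15)&(abs(Y-.2)<.12)
    for lo,hi,nm in((.193,.2,'beam'),(.0215,.027,'base')):
        c=P[b&(Z>lo)&(Z<hi)];print(nm,cv2.minAreaRect(c[:,:2].astype(np.float32)))
s=robot.state();q=rot(s['tcp_rot']).as_matrix();print('tool axes x,y,z:\n',q.T)
E
```

```text
top
tab 59 [ 0.4778 -0.2449  0.0373] dir -117.81752151067367 [ 0.4771 -0.2471] [0.0586 0.0138]
body 69 [ 0.4999 -0.1984  0.0389] circ 0.4843832850456238 -0.2249138355255127 0.05516800656914711
lid 71 [ 0.5019 -0.1983  0.0489] circ 0.5024530291557312 -0.19849996268749237 0.017357653006911278
beam ((0.5457398891448975, 0.19493083655834198), (0.07547762989997864, 0.17513610422611237), 76.24374389648438)
base ((0.5436080694198608, 0.19539590179920197), (0.15009522438049316, 0.17358630895614624), 76.23876190185547)
scene
tab 23 [ 0.4781 -0.2468  0.0372] dir 63.47835669604995 [ 0.4777 -0.2481] [0.0485 0.0073]
body 83 [ 0.5013 -0.1955  0.0383] circ 0.4899771511554718 -0.21837005019187927 0.05639573559165001
lid 66 [ 0.5039 -0.1911  0.0479] circ 0.5040991306304932 -0.19221888482570648 0.019585831090807915
anvil 304 [0.5461 0.2032 0.0422] z [0.039  0.0421 0.0453] circ 0.5317056775093079 0.20726895332336426 0.04678620770573616
 top 140 [0.5459 0.2031 0.0444] circ 0.5319031476974487 0.20676833391189575 0.04639829322695732 ((0.5332641005516052, 0.20168286561965942), (0.0847177654504776, 0.05764409154653549), 2.6735877990722656)
beam ((0.5481544137001038, 0.2018222212791443), (0.07784999907016754, 0.1754392683506012), 76.59952545166016)
base ((0.5483195781707764, 0.20191526412963867), (0.15056049823760986, 0.18058128654956818), 76.1900405883789)
tool axes x,y,z:
 [[-0.0008 -0.0016 -1.    ]
 [-0.9432  0.3323  0.0002]
 [ 0.3323  0.9432 -0.0017]]
```

```bash
cat >> h.py <<'E'
def lean(azdeg,l): z=np.radians(azdeg);l=np.radians(l);return np.array([np.cos(z)*np.sin(l),np.sin(z)*np.sin(l),-np.cos(l)])
def jaw(azdeg): z=np.radians(azdeg);return np.array([-np.sin(z),np.cos(z),0])
E
python3 - <<'E'
from h import *
az=62.5;a=lean(az,45);ax=np.array([.503,-.197,0]);u=-np.array([np.cos(np.radians(az)),np.sin(np.radians(az)),0])
g=ax+.068*u+[0,0,.032]; print(g)
D=[0,0,-1]
s=robot.state();j0=rot(s['tcp_rot']).as_matrix()[:,2]
rel(pose([.34,.36,.42],D,j0),name='A')
rel(pose([.46,.05,.42],D,jaw(az)),name='B')
rel(pose([.46,.05,.42],lean(az,30),jaw(az)),name='B30')
rel(pose([.42,-.2,.35],a,jaw(az)),name='C')
rel(pose(g+.019*a-.12*a,a,jaw(az)),name='pre12')
E
```

```text
[ 0.47160109 -0.25731674  0.032     ]
A shift [-0.1893 -0.2011 -0.1471] turn [-0.  -0.1 -0. ]
B shift [-0.1889 -0.4173 -0.3996] turn [-81.9  -0.1  -0.1]
B30 shift [-0.1889 -0.4173 -0.3996] turn [-79.9 -21.5 -24.7]
C shift [-0.1185 -0.4626 -0.6486] turn [-77.3 -32.1 -37. ]
pre12 shift [ 0.1283 -0.5203 -0.7558] turn [-77.3 -32.1 -37. ]
```

Request:
apply_moves(series=[[-0.05,-0.04,-0.03,0,0,0,0.3],[-0.1,-0.08,-0.05,-5,0,0,0.3],[-0.15,-0.12,-0.08,-10,0,0,0.3],[-0.19,-0.16,-0.11,-17,0,0,0.3],[-0.19,-0.2,-0.15,-25,0,0,0.3],[-0.19,-0.235,-0.19,-33,0,0,0.3],[-0.19,-0.27,-0.23,-41,0,0,0.3],[-0.19,-0.3,-0.27,-50,0,0,0.3]])

```text
t: 1.1
position: [0.393, 0.2096, 0.4211]
tcp_rot: [-0.349, 0.615, -0.349, -0.615]
contact_force: [1.0, 0.1, 0.8]
grip_width: 0.06
```

Run:
```python
from h import *
az=62.5;a=lean(az,45);g=np.array([.4716,-.2573,.032]);
s=robot.state();print(s['position'],s['qpos'],s['grip_width'])
rel(pose([.46,.05,.42],[0,0,-1],jaw(az)),name='B')
rel(pose([.42,-.2,.35],a,jaw(az)),name='C')
rel(pose(g+.019*a-.12*a,a,jaw(az)),name='pre12')
```

```text
[0.39296739 0.20957142 0.42106391] [ 3.34842453e-01  2.29825111e-04  1.50565104e+00 -2.81866231e-04
  1.63596217e+00 -1.77432842e+00] 0.05995183956980313
B shift [ 0.0011  0.0243 -0.1714] turn [-31.7  -0.   -0. ]
C shift [ 0.0712  0.1868 -0.3655] turn [-30.  -12.4 -43.8]
pre12 shift [ 0.3178  0.2326 -0.4786] turn [-30.  -12.4 -43.8]
```

```bash
sed -i 's/def rel(T,S=None,name=..):/def rel(T,S=None,name="",j=None):/; s/if best is None or np.linalg.norm(r)<np.linalg.norm(best): best=r/if best is None or (np.linalg.norm(r)<np.linalg.norm(best) if j is None else (T[1]*R.from_rotvec([k,0,0])).as_matrix()[:,2]@j>0): best=r/' h.py
python3 - <<'E'
from h import *
az=62.5;a=lean(az,45);g=np.array([.4716,-.2573,.032]);
s=robot.state();z=rot(s['tcp_rot']).as_matrix()[:,2];print(z,jaw(az))
j=-jaw(az)*np.sign(z@jaw(az))
rel(pose([.46,.05,.42],[0,0,-1],jaw(az)),name='B',j=j)
rel(pose([.42,-.2,.35],a,jaw(az)),name='C',j=j)
S0=(np.array(s['position']),rot(s['tcp_rot']))
d,r=rel(pose([.46,.05,.42],[0,0,-1],jaw(az)),j=j)
S1=(S0[0]+S0[1].apply(d),S0[1]*R.from_rotvec(r,degrees=True))
rel(pose([.42,-.2,.35],a,jaw(az)),S=S1,name='C from B',j=j)
rel(pose(g+.019*a-.12*a,a,jaw(az)),S=S1,name='pre12 from B',j=j)
E
```

```text
[-5.12725434e-01  8.58552607e-01 -2.24856756e-04] [-0.88701083  0.46174861  0.        ]
B shift [ 0.0011  0.0243 -0.1714] turn [148.3  -0.    0. ]
C shift [ 0.0712  0.1868 -0.3655] turn [138.5 -57.4  16.3]
 shift [ 0.0011  0.0243 -0.1714] turn [148.3  -0.    0. ]
C from B shift [ 0.07   -0.2402  0.08  ] turn [ 0.  0. 45.]
pre12 from B shift [ 0.3166 -0.3386  0.1522] turn [ 0.  0. 45.]
```

Request:
apply_moves(series=[[0,0.003,-0.02,10,0,0,0.3],[0,0.006,-0.04,20,0,0,0.3],[0,0.009,-0.06,30,0,0,0.3],[0,0.012,-0.08,40,0,0,0.3],[0,0.015,-0.1,50,0,0,0.3],[0,0.018,-0.12,60,0,0,0.3],[0,0.021,-0.145,70,0,0,0.3],[0,0.024,-0.171,80,0,0,0.3]])

```text
t: 2.1
position: [0.4589, 0.0514, 0.4209]
tcp_rot: [0.664, -0.243, 0.664, 0.244]
contact_force: [-0.0, 0.6, -0.5]
grip_width: 0.0598
```

Request:
apply_moves(series=[[0,0,0,10,0,0,0.3],[0,0,0,20,0,0,0.3],[0,0,0,30,0,0,0.3],[0,0,0,40,0,0,0.3],[0,0,0,50,0,0,0.3],[0,0,0,60,0,0,0.3],[0,0,0,68.3,0,0,0.3],[0,0,0,68.3,0,0,0.3]])

```text
t: 3.1
position: [0.4587, 0.0521, 0.421]
tcp_rot: [0.686, 0.169, 0.687, -0.169]
contact_force: [-0.2, -0.3, 0.5]
grip_width: 0.06
```

Request:
apply_moves(series=[[0.01,-0.04,0.012,0,0,6,0.3],[0.02,-0.08,0.025,0,0,12,0.3],[0.03,-0.12,0.04,0,0,18,0.3],[0.04,-0.16,0.05,0,0,24,0.3],[0.05,-0.2,0.06,0,0,30,0.3],[0.07,-0.24,0.08,0,0,36,0.3],[0.11,-0.26,0.1,0,0,42,0.3],[0.16,-0.28,0.11,0,0,45,0.3]])

```text
t: 4.1
position: [0.4263, -0.2498, 0.2598]
tcp_rot: [0.701, 0.418, 0.568, 0.107]
contact_force: [0.8, -1.7, -0.0]
grip_width: 0.0599
```

Run:
```python
from h import *
az=62.5;a=lean(az,45);g=np.array([.4716,-.2573,.032]);
s=robot.state();print(s['t'],s['position'],np.round(s['qpos'],3),s['grip_width'])
rel(pose(g+.019*a-.12*a,a,jaw(az)),name='pre12');rel(pose(g+.019*a,a,jaw(az)),name='g')
m=robot.camera_model('wrist');print(m)
im,d=robot.grab_frame('wrist');cv2.imwrite('pics/w1.png',im);np.save('pics/w1.npy',d)
cv2.imwrite('pics/w1b.png',cv2.resize(im,(768,576)))
```

```text
4.1 [ 0.42630387 -0.24980108  0.25984993] [-1.132  0.401  1.669  0.602  1.606 -0.798] 0.05990253249601265
pre12 shift [ 0.0704 -0.1511  0.0431] turn [ 0.   0.3 -0. ]
g shift [ 0.1903 -0.1512  0.0424] turn [ 0.   0.3 -0. ]
{'fx': 297.3186396354542, 'fy': 297.3186396354542, 'cx': 256.1317430390956, 'cy': 192.25146848869989, 'eye': array([ 0.4043554 , -0.28837177,  0.41799055]), 'orientation': array([-0.22240046,  0.94512202, -0.23237759,  0.057298  ])}
```

View pics/w1b.png

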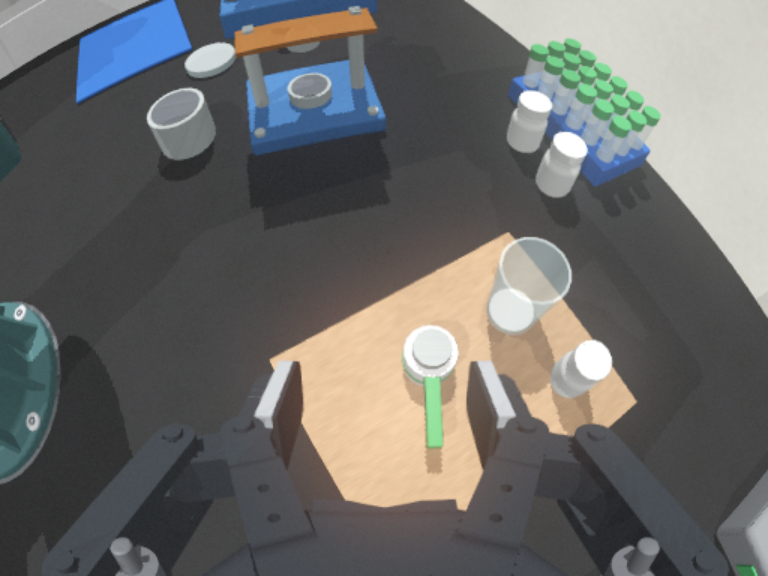

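The wrist view (768x576) shows the tab centred between the fingers at (434,412), the lid at (432,347) and the real anvil at (310,90), with the larger cup at (182,122). Next I measure the tab and anvil from it.

```bash
cat >> h.py <<'E'
def wrays(uv,m):
    uv=np.atleast_2d(uv).astype(float);x=uv[:,0]-m['cx'];y=uv[:,1]-m['cy'];r=np.hypot(x,y)+1e-9;t=r/m['fx']
    return rot(m['orientation']).apply(np.c_[np.sin(t)*x/r,np.sin(t)*y/r,np.cos(t)])
def wplane(uv,m,z):
    r=wrays(uv,m);e=np.array(m['eye']);return e+r*((z-e[2])/r[:,2])[:,None]
def wcloud(d,m):
    v,u=np.mgrid[:384,:512];uv=np.c_[u.ravel(),v.ravel()];r=wrays(uv,m);f=rot(m['orientation']).apply([0,0,1.])
    return (np.array(m['eye'])+r*(d.ravel()/(r@f))[:,None]).reshape(384,512,3)
E
cat > wm.py <<'E'
from h import *
import sys
np.set_printoptions(precision=4,suppress=True)
def fit(c):
    A=np.c_[2*c,np.ones(len(c))];s=np.linalg.lstsq(A,(c**2).sum(1),rcond=None)[0];return s[:2],np.sqrt(s[2]+s[:2]@s[:2])
def measure(im,d,m):
    P=wcloud(d,m);X,Y,Z=P[...,0],P[...,1],P[...,2]
    reg=(d>0)&(X>.38)&(X<.58)&(Y<-.1)&(Y>-.35)
    g=hsv(im,(45,120,60),(75,255,255))&reg
    gm=g&(Z>.033); uv=np.argwhere(gm)[:,::-1]; c=wplane(uv,m,.038)[:,:2]
    r=cv2.minAreaRect(c.astype(np.float32));w=np.linalg.svd(c-c.mean(0))[2][0];print('tab n',len(c),'z',np.median(Z[gm]),r,'dir',np.degrees(np.arctan2(w[1],w[0])))
    for lo,hi,nm in((.035,.043,'body'),(.0465,.055,'lid')):
        q=reg&(Z>lo)&(Z<hi)&~g
        if q.sum()>5:
            c=P[q];print(nm,len(c),c.mean(0),cv2.minEnclosingCircle(c[:,:2].astype(np.float32)))
    reg=(d>0)&(abs(X-.547)<.05)&(abs(Y-.2)<.06)&(Z>.036)&(Z<.056)
    c=P[reg]
    if len(c)>9:
        zt=np.percentile(c[:,2],85);t=reg&(abs(Z-zt)<.0025);c=P[t];print('anvil top z',zt,np.median(c[:,2]),len(c),c.mean(0),cv2.minEnclosingCircle(c[:,:2].astype(np.float32)))
    b=hsv(im,(100,100,60),(125,255,255))&(abs(X-.547)<.15)&(abs(Y-.2)<.14)&(Z>.021)&(Z<.028)
    if b.sum()>20:
        c=P[b];print('base',c.mean(0),cv2.minAreaRect(c[:,:2].astype(np.float32)))
    v=hsv(im,(3,120,80),(20,255,255))&(Z>.155)&(Z<.185)&(abs(X-.547)<.15)&(abs(Y-.14)<.1)
    if v.sum()>20:
        c=P[v];print('visor',c.mean(0),cv2.minAreaRect(c[:,:2].astype(np.float32)))
    return P
if __name__=='__main__':
    m={'fx': 297.3186396354542, 'cx': 256.1317430390956, 'cy': 192.25146848869989, 'eye':[ 0.4043554 , -0.28837177,  0.41799055], 'orientation':[-0.22240046,  0.94512202, -0.23237759,  0.057298  ]}
    measure(cv2.imread('pics/w1.png'),np.load('pics/w1.npy'),m)
E
python3 wm.py
```

```text
tab n 0 z nan ((0.0, 0.0), (0.0, 0.0), 0.0) dir 0.0
body 961 [ 0.4895 -0.2236  0.038 ] ((0.5185867547988892, -0.2233165204524994), 0.07691199332475662)
lid 564 [ 0.5075 -0.1957  0.0489] ((0.5326493382453918, -0.18861031532287598), 0.049254704266786575)
anvil top z 0.04377285625661381 0.04308259827613059 393 [0.5453 0.1956 0.0431] ((0.5457417964935303, 0.19690349698066711), 0.03012324869632721)
base [0.5405 0.1798 0.0248] ((0.5456295609474182, 0.19729933142662048), (0.15098559856414795, 0.17953097820281982), 76.51663208007812)
visor [0.5287 0.1311 0.1704] ((0.5302284955978394, 0.13638406991958618), (0.053455252200365067, 0.14990246295928955), 75.85575866699219)wm.py:11: RuntimeWarning: Mean of empty slice.
  r=cv2.minAreaRect(c.astype(np.float32));w=np.linalg.svd(c-c.mean(0))[2][0];print('tab n',len(c),'z',np.median(Z[gm]),r,'dir',np.degrees(np.arctan2(w[1],w[0])))
  ret = um.true_divide(
  return _methods._mean(a, axis=axis, dtype=dtype,
  ret = ret.dtype.type(ret / rcount)
```

```bash
python3 - <<'E'
import cv2;im=cv2.imread('pics/w1.png');print(cv2.cvtColor(im,cv2.COLOR_BGR2HSV)[265:285:5,289])
E
sed -i 's/hsv(im,(45,120,60),(75,255,255))&reg/hsv(im,(45,90,60),(85,255,255))\&reg/; s/(Y<-.1)/(Y<-.15)/;s/(X<.58)/(X<.53)/' wm.py; python3 wm.py 2>/dev/null | head -4
```

```text
[[ 64  85 228]
 [ 64  86 228]
 [ 63  85 227]
 [ 64  86 227]]
tab n 12 z 0.038317115709736366 ((0.4691000282764435, -0.2632834017276764), (0.018336554989218712, 0.006401460152119398), 60.61608123779297) dir -124.06910788882949
body 921 [ 0.4871 -0.2241  0.0379] ((0.48791560530662537, -0.2237129807472229), 0.05547024682164192)
lid 523 [ 0.502  -0.1961  0.0487] ((0.5020259022712708, -0.19518792629241943), 0.018121905624866486)
anvil top z 0.04377285625661381 0.04308259827613059 393 [0.5453 0.1956 0.0431] ((0.5457417964935303, 0.19690349698066711), 0.03012324869632721)
```

```bash
sed -i 's/hsv(im,(45,90,60),(85,255,255))&reg/hsv(im,(50,55,60),(80,255,255))\&reg/' wm.py; python3 wm.py 2>/dev/null | head -3
python3 - <<'E'
from h import *
ax=np.array([.502,-.1958,0])
for az in (62.3,):
    a=lean(az,45);u=-np.array([np.cos(np.radians(az)),np.sin(np.radians(az)),0]);g=ax+.068*u+[0,0,.032];print(g)
    rel(pose(g+.019*a-.12*a,a,jaw(az)),name='pre12');rel(pose(g+.019*a,a,jaw(az)),name='g')
E
```

```text
tab n 475 z 0.03749821182857288 ((0.47679442167282104, -0.2445172816514969), (0.06156732887029648, 0.013551882468163967), 62.276092529296875) dir -117.07421542662853
body 461 [ 0.497  -0.204   0.0383] ((0.48791560530662537, -0.2237129807472229), 0.05547024682164192)
lid 523 [ 0.502  -0.1961  0.0487] ((0.5020259022712708, -0.19518792629241943), 0.018121905624866486)
[ 0.47039074 -0.25600677  0.032     ]
pre12 shift [ 0.065  -0.1435  0.0446] turn [-0.3 -0.2 -0.3]
g shift [ 0.185  -0.1441  0.0449] turn [-0.3 -0.2 -0.3]
```

Request:
apply_moves(series=[[0.01,-0.04,0.012,0,0,0,0.4],[0.02,-0.08,0.024,0,0,0,0.4],[0.04,-0.115,0.036,0,0,0,0.4],[0.065,-0.144,0.0447,0,0,0,0.4],[0.095,-0.144,0.0447,0,0,0,0.4],[0.125,-0.144,0.0447,0,0,0,0.4],[0.15,-0.144,0.0447,0,0,0,0.4],[0.16,-0.144,0.0447,0,0,0,0.4]])

```text
t: 5.15
position: [0.471, -0.2563, 0.0459]
tcp_rot: [0.699, 0.419, 0.57, 0.107]
contact_force: [1.1, -0.0, 0.1]
grip_width: 0.0515
```

Run:
```python
from wm import *
s=robot.state();print(s['t'],s['position'],np.round(s['qpos'],3),s['grip_width'],s['contact_force'])
m=robot.camera_model('wrist');im,d=robot.grab_frame('wrist');cv2.imwrite('pics/w2.png',im);np.save('pics/w2.npy',d)
measure(im,d,m)
cv2.imwrite('pics/w2b.png',im)
az=62.4;ax=np.array([.5022,-.1955,0]);a=lean(az,45);u=-np.array([np.cos(np.radians(az)),np.sin(np.radians(az)),0]);g=ax+.068*u+[0,0,.032]
rel(pose(g+.019*a,a,jaw(az)),name='g')
```

```text
5.15 [ 0.471  -0.2563  0.0459] [-1.067  0.741  1.721  0.667  1.262 -0.989] 0.05146924123747012 [ 1.0732 -0.0297  0.145 ]
tab n 2270 z 0.03733884727855996 ((0.4769885838031769, -0.24575687944889069), (0.06342106312513351, 0.01311494316905737), 63.10719680786133) dir -117.02375248645927
body 1510 [ 0.4963 -0.2069  0.0385] ((0.4920401871204376, -0.22608494758605957), 0.05500311776995659)
lid 2181 [ 0.4979 -0.2038  0.0488] ((0.48293811082839966, -0.23148930072784424), 0.05904402583837509)
base [0.4601 0.1459 0.0235] ((0.460130900144577, 0.1459730565547943), (0.02206558920443058, 0.05317295342683792), 46.28158187866211)
g shift [ 0.0287 -0.0097 -0.0004] turn [ 0. -0. -0.]
```

View pics/w2b.png

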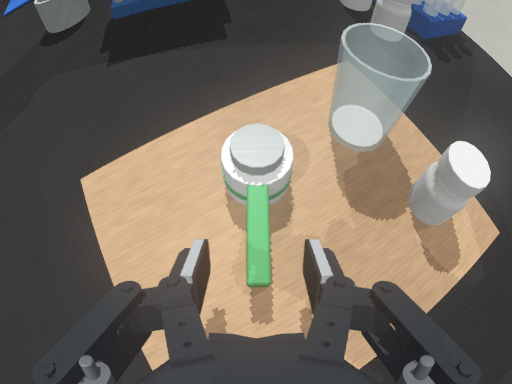

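Run:
```python
from h import *
az=62.6;ax=np.array([.5024,-.1955,0]);a=lean(az,45);u=-np.array([np.cos(np.radians(az)),np.sin(np.radians(az)),0]);g=ax+.068*u+[0,0,.032]
rel(pose(g+.019*a,a,jaw(az)),name='g');s=robot.state();print(s['t'],s['position'],np.abs(s['qvel']).max(),g)
```

```text
g shift [ 0.0287 -0.0096 -0.    ] turn [-0.1  0.1 -0. ]
5.2 [ 0.47106864 -0.25599075  0.0456688 ] 0.030292993537583017 [ 0.47110641 -0.25587145  0.032     ]
```

Request:
apply_moves(series=[[0.008,-0.0096,0,0,0,0,0.4],[0.018,-0.0096,0,0,0,0,0.4],[0.0287,-0.0096,0,0,0,0,0.4],[0.0287,-0.0096,0,0,0,0,0.6],[0.0287,-0.0096,0,0,0,0,1],[0.0287,-0.0096,0,0,0,0,1],[0.0287,-0.0096,0,0,0,0,1],[0.0287,-0.0096,0,0,0,0,1]], squeeze=60)

```text
t: 6.2
position: [0.4773, -0.2459, 0.0195]
tcp_rot: [0.699, 0.419, 0.569, 0.106]
contact_force: [0.8, -0.8, 1.4]
grip_width: 0.0127
```

Run:
```python
from h import *
s=robot.state();print(s['t'],s['position'],np.abs(s['qvel']).max(),s['grip_width'],s['contact_force'],rot(s['tcp_rot']).as_matrix().T)
```

```text
6.2 [ 0.47729156 -0.245877    0.01949089] 0.001555389357106572 0.012727649598100702 [ 0.84261243 -0.81343921  1.40436373] [[ 3.28969169e-01  6.25869034e-01 -7.07154324e-01]
 [ 3.28742204e-01  6.26095718e-01  7.07059202e-01]
 [ 8.85272754e-01 -4.65072149e-01  2.16622606e-04]]
```

Run:
```python
from h import *
s=robot.state();S=(np.array(s['position']),rot(s['tcp_rot']))
azp=76.3;x=np.array([np.cos(np.radians(azp)),np.sin(np.radians(azp)),0]);ax=np.array([.5457,.197,0]);a=lean(azp,45)
t=ax-.0563*x+[0,0,.0600];print(t)
rel(pose(S[0]+[0,0,.05],S[1].as_matrix()[:,0],S[1].as_matrix()[:,2]),name='up5')
up=pose(S[0]+[0,0,.12],S[1].as_matrix()[:,0],S[1].as_matrix()[:,2]);rel(up,name='up')
U=(up[0],S[1])
W1=pose(t-.17*x+[0,0,.05],a,jaw(azp));rel(W1,S=U,name='front(from up)')
F=(W1[0],U[1]*R.from_rotvec(rel(W1,S=U)[1],degrees=True))
rel(pose(t-.15*x+[0,0,.009],a,jaw(azp)),S=F,name='front low');rel(pose(t+[0,0,.009],a,jaw(azp)),S=F,name='over');rel(pose(t,a,jaw(azp)),S=F,name='on')
```

```text
[0.53236601 0.14230178 0.06      ]
up5 shift [-0.0354  0.0354  0.    ] turn [-0. -0. -0.]
up shift [-0.0849  0.0848  0.    ] turn [-0. -0. -0.]
front(from up) shift [ 0.1653  0.1236 -0.0906] turn [-9.9  9.9  0. ]
 shift [ 0.1653  0.1236 -0.0906] turn [-9.9  9.9  0. ]
front low shift [ 0.0431 -0.0148 -0.    ] turn [-0.  0. -0.]
over shift [ 0.1492  0.0912 -0.    ] turn [-0.  0. -0.]
on shift [ 0.1556  0.0849 -0.    ] turn [-0.  0. -0.]
```

Request:
apply_moves(series=[[-0.005,0.005,0,0,0,0,1],[-0.012,0.012,0,0,0,0,1],[-0.024,0.024,0,0,0,0,1],[-0.038,0.038,0,0,0,0,1],[-0.054,0.054,0,0,0,0,1],[-0.07,0.07,0,0,0,0,1],[-0.085,0.085,0,0,0,0,1],[-0.085,0.085,0,0,0,0,1]], squeeze=80)

```text
t: 7.2
position: [0.4778, -0.2466, 0.1413]
tcp_rot: [0.7, 0.418, 0.569, 0.106]
contact_force: [0.3, -0.7, -2.5]
grip_width: 0.0127
```

Request:
apply_moves(series=[[0.015,0.011,-0.008,-0.9,0.9,0,1],[0.04,0.03,-0.022,-2.4,2.4,0,1],[0.065,0.049,-0.036,-3.9,3.9,0,1],[0.09,0.067,-0.049,-5.4,5.4,0,1],[0.115,0.086,-0.063,-6.9,6.9,0,1],[0.14,0.105,-0.077,-8.4,8.4,0,1],[0.157,0.117,-0.086,-9.4,9.4,0,1],[0.1653,0.1236,-0.0906,-9.9,9.9,0,1]])

```text
t: 8.2
position: [0.4907, -0.02, 0.1092]
tcp_rot: [0.679, 0.347, 0.618, 0.192]
contact_force: [0.6, -0.1, -2.7]
grip_width: 0.0126
```

Request:
apply_moves(series=[[0,0,0,0,0,0,1],[0,0,0,0,0,0,1],[0,0,0,0,0,0,1],[0,0,0,0,0,0,1],[0,0,0,0,0,0,1],[0,0,0,0,0,0,1],[0,0,0,0,0,0,1],[0,0,0,0,0,0,1]])

```text
t: 9.2
position: [0.492, -0.0228, 0.11]
tcp_rot: [0.681, 0.347, 0.616, 0.191]
contact_force: [-0.3, 0.1, -2.5]
grip_width: 0.0128
```

Run:
```python
from h import *
np.set_printoptions(precision=4,suppress=True)
s=robot.state();print(s['t'],s['position'],s['grip_width'],s['contact_force'],np.round(s['qpos'],2))
m=robot.camera_model('wrist');im,d=robot.grab_frame('wrist');cv2.imwrite('pics/w3.png',im);np.save('pics/w3.npy',d)
P=wcloud(d,m);X,Y,Z=P[...,0],P[...,1],P[...,2]
reg=(d>0)&(abs(X-.5457)<.045)&(abs(Y-.197)<.045)&(Z>.03)&(Z<.056);c=P[reg]
zt=np.percentile(c[:,2],85);c=c[abs(c[:,2]-zt)<.0025];print('anvil',zt,np.median(c[:,2]),len(c),cv2.minEnclosingCircle(c[:,:2].astype(np.float32)))
b=hsv(im,(100,100,60),(125,255,255))&(abs(X-.547)<.15)&(abs(Y-.2)<.14)&(Z>.021)&(Z<.028);c=P[b];print('base',cv2.minAreaRect(c[:,:2].astype(np.float32)))
T=np.array(s['position']);q=rot(s['tcp_rot']).as_matrix();az=np.arctan2(q[1,0],q[0,0]);print('az',np.degrees(az))
# cassette in frame az at TCP
l=(P-T)@np.array([[np.cos(az),-np.sin(az),0],[np.sin(az),np.cos(az),0],[0,0,1]])
box=(d>0)&(abs(l[...,1])<.035)&(l[...,0]>.025)&(l[...,0]<.09)&(l[...,2]>-.02)&(l[...,2]<.05)
lid=box&(l[...,2]>.0245)&(l[...,2]<.035);c=l[lid];print('lid',len(c),c.mean(0),np.percentile(c[:,2],[5,50,95]),cv2.minEnclosingCircle(c[:,:2].astype(np.float32)))
A=np.c_[c[:,:2],np.ones(len(c))];k=abs(c[:,2]-np.median(c[:,2]))<.002;print('slope',np.linalg.lstsq(A[k],c[k,2],rcond=None)[0])
cv2.imwrite('pics/w3b.png',im)
```

```text
9.2 [ 0.492  -0.0228  0.11  ] 0.012802441812019541 [-0.2937  0.1075 -2.4785] [-0.71  0.56  1.91  0.74  1.21 -0.94]
anvil 0.04333035073824399 0.04282293712573208 1338 ((0.5449339151382446, 0.19805386662483215), 0.031078485772013664)
base ((0.5453812479972839, 0.196333646774292), (0.14775516092777252, 0.17960447072982788), 76.52397155761719)
az 76.29118972265157
lid 2777 [0.0542 0.0013 0.0286] [0.0268 0.0287 0.0296] ((0.05627738684415817, 0.0012082611210644245), 0.01832902804017067)
slope [ 0.0035 -0.0014  0.0285]
```

View pics/w3b.png

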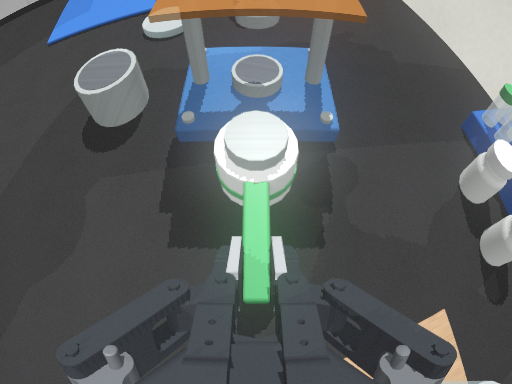

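Request:
apply_moves(series=[[0.015,-0.005,0.001,0,0,0,1],[0.043,-0.015,0.001,0,0,0,1],[0.058,0,0.001,0,0,0,1],[0.078,0.02,0.001,0,0,0,1],[0.098,0.04,0.001,0,0,0,1],[0.113,0.055,0.001,0,0,0,1],[0.123,0.065,0.001,0,0,0,1],[0.128,0.07,0.001,0,0,0,1]])

```text
t: 10.25
position: [0.5259, 0.1138, 0.0685]
tcp_rot: [0.681, 0.346, 0.617, 0.191]
contact_force: [-0.2, -0.5, -2.2]
grip_width: 0.0126
```

Request:
apply_moves(series=[[0.005,0.005,0,0,0,0,1],[0.01,0.01,0,0,0,0,1],[0.015,0.015,0,0,0,0,1],[0.019,0.019,0,0,0,0,1],[0.0212,0.0212,0,0,0,0,1],[0.0212,0.0212,0,0,0,0,1],[0.0212,0.0212,0,0,0,0,1],[0.0212,0.0212,0,0,0,0,1]])

```text
t: 11.25
position: [0.5334, 0.1419, 0.069]
tcp_rot: [0.681, 0.347, 0.616, 0.191]
contact_force: [0.2, -0.3, -2.8]
grip_width: 0.0129
```

Run:
```python
from h import *
np.set_printoptions(precision=4,suppress=True)
s=robot.state();print(s['t'],s['position'],s['grip_width'],s['contact_force'])
azp=76.3;x=np.array([np.cos(np.radians(azp)),np.sin(np.radians(azp)),0]);y=np.array([-x[1],x[0],0])
ax=np.array([.5454,.1973,0]);d=np.array(s['position'])-ax;print('TCP in press frame',d@x,d@y,d[2])
a=lean(azp,45);rel(pose(ax-.0563*x-.0012*y+[0,0,.0605],a,jaw(azp)),name='on')
```

```text
11.25 [0.5334 0.1419 0.069 ] 0.012862677820516115 [ 0.2494 -0.3228 -2.8128]
TCP in press frame -0.056665723763052823 -0.0014412877609246248 0.06895362825144724
on shift [ 0.0062 -0.0057 -0.0002] turn [-0.  0.  0.]
```

Request:
apply_moves(series=[[0.001,-0.001,0,0,0,0,1],[0.002,-0.002,0,0,0,0,1],[0.003,-0.003,0,0,0,0,1],[0.004,-0.004,0,0,0,0,1],[0.0047,-0.0047,0,0,0,0,1],[0.0052,-0.0052,0,0,0,0,1],[0.0056,-0.0056,0,0,0,0,1],[0.0056,-0.0056,0,0,0,0,1]])

```text
t: 12.25
position: [0.5333, 0.1421, 0.061]
tcp_rot: [0.681, 0.347, 0.616, 0.191]
contact_force: [0.2, 0.1, -2.2]
grip_width: 0.0126
```

Request:
apply_moves(series=[[0.0003,-0.0003,0,0,0,0,1],[0.0005,-0.0005,0,0,0,0,1],[0.0007,-0.0007,0,0,0,0,1],[0.0007,-0.0007,0,0,0,0,1],[0.0007,-0.0007,0,0,0,0,1],[0.0007,-0.0007,0,0,0,0,1],[0.0007,-0.0007,0,0,0,0,1],[0.0007,-0.0007,0,0,0,0,1]])

```text
t: 13.25
position: [0.5333, 0.1421, 0.0601]
tcp_rot: [0.681, 0.347, 0.616, 0.191]
contact_force: [-0.3, -0.8, -1.8]
grip_width: 0.0125
```

Request:
apply_moves(series=[[0.0003,-0.0003,0,0,0,0,1],[0.0005,-0.0005,0,0,0,0,1],[0.0007,-0.0007,0,0,0,0,1],[0.0007,-0.0007,0,0,0,0,1],[0.0007,-0.0007,0,0,0,0,1],[0.0007,-0.0007,0,0,0,0,1],[0.0007,-0.0007,0,0,0,0,1],[0.0007,-0.0007,0,0,0,0,1]])

```text
t: 14.25
position: [0.5334, 0.1421, 0.0593]
tcp_rot: [0.681, 0.347, 0.616, 0.191]
contact_force: [-1.9, -4.2, 4.7]
grip_width: 0.0125
```

Run:
```python
from h import *
np.set_printoptions(precision=4,suppress=True)
s=robot.state();print(s['t'],s['position'],s['grip_width'],s['contact_force'],s['wrist_torque'])
```

```text
14.25 [0.5334 0.1421 0.0593] 0.012462797484946645 [-1.9427 -4.2153  4.7423] [-0.0803  0.1746  0.1135]
```

Request:
apply_moves(series=[[0,0,0,0,0,0,0.8],[0,0,0,0,0,0,0.6],[0,0,0,0,0,0,0.5],[0,0,0,0,0,0,0.5],[-0.005,0,0,0,0,0,0.5],[-0.02,0,0,0,0,0,0.5],[-0.04,0,0,0,0,0,0.5],[-0.06,0,0,0,0,0,0.5]])

```text
t: 15.25
position: [0.5232, 0.0996, 0.1027]
tcp_rot: [0.681, 0.347, 0.616, 0.19]
contact_force: [1.0, 0.0, -0.0]
grip_width: 0.0423
```

```bash
cat > chk.py <<'E'
from h import *
np.set_printoptions(precision=4,suppress=True)
s=robot.state();print(s['t'],s['position'],s['grip_width'],s['contact_force'],np.round(s['qpos'],2))
m=robot.camera_model('wrist');im,d=robot.grab_frame('wrist');cv2.imwrite('pics/w4.png',im);np.save('pics/w4.npy',d)
P=wcloud(d,m)
azp=76.3;x=np.array([np.cos(np.radians(azp)),np.sin(np.radians(azp)),0]);y=np.array([-x[1],x[0],0]);ax=np.array([.5454,.1973,0])
l=np.stack([(P-ax)@x,(P-ax)@y,P[...,2]],-1);ok=d>0
def circ(lo,hi,n,r=.034):
    q=ok&(np.hypot(l[...,0],l[...,1])<r)&(l[...,2]>lo)&(l[...,2]<hi);c=l[q]
    if len(c)>5: print(n,len(c),c.mean(0),'z',np.percentile(c[:,2],[10,50,90]),cv2.minEnclosingCircle(c[:,:2].astype(np.float32)))
circ(.086,.094,'lid');circ(.074,.083,'bodytop');circ(.0395,.0455,'anvil',.04);circ(.1,.12,'platen')
g=hsv(im,(50,55,60),(80,255,255))&ok&(l[...,0]<-.02)&(l[...,0]>-.1)&(abs(l[...,1])<.05)&(l[...,2]>.072);c=l[g]
if len(c): print('tab',len(c),np.median(c[:,2]),cv2.minAreaRect(c[:,:2].astype(np.float32)))
cv2.imwrite('pics/w4b.png',im)
E
python3 chk.py
```

```text
15.25 [0.5232 0.0996 0.1027] 0.04231954186937177 [ 0.9947  0.0476 -0.0185] [-0.47  0.56  1.97  0.91  1.06 -0.87]
anvil 287 [-0.0218 -0.0003  0.0422] z [0.0407 0.0424 0.0434] ((-0.01587415486574173, -0.00023174099624156952), 0.02460734359920025)
tab 1388 0.07718133434929686 ((-0.06132127717137337, -0.00030621234327554703), (0.013541821390390396, 0.05188554525375366), 89.97936248779297)
```

View pics/w4b.png

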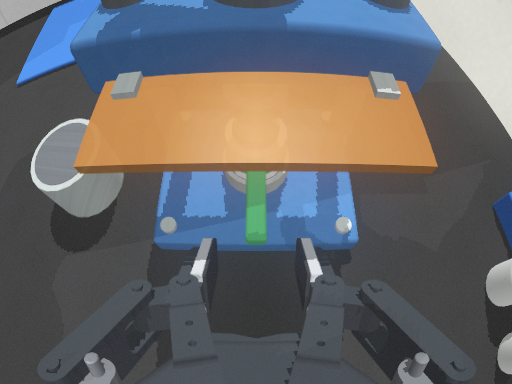

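Cassette is on the anvil: the tab's outer end measures at x = -87.2 mm and y = -0.3 mm in the press frame, so it is centred, and the fingers are clear. Next is the crank.

Run:
```python
from h import *
s=robot.state();S=(np.array(s['position']),rot(s['tcp_rot']));print(s['position'])
M=S[1].as_matrix();j=jaw(76.3);D=[0,0,-1]
b=(S[0]-.10*M[:,0],S[1])
k=np.array([.4967,.2323,.2984])
U=pose([.49,.04,.40],lean(76.3,15),j);
d,r=rel(U,S=b,name='up from back',j=M[:,2]);B=(U[0],S[1]*R.from_rotvec(r,degrees=True))
V=pose([.497,.20,.42],D,j);rel(V,S=B,name='V',j=M[:,2])
V=pose(k+[0,0,.08],D,j);rel(V,S=B,name='overknob',j=M[:,2])
```

```text
[0.52413066 0.09806364 0.10395432]
up from back shift [-0.1552  0.1635 -0.0183] turn [  0.    0.2 -29.9]
V shift [ 0.0213  0.1569 -0.0311] turn [ -0.   0. -15.]
overknob shift [ 0.0696  0.1764 -0.039 ] turn [ -0.   0. -15.]
```

Request:
apply_moves(series=[[-0.04,0,0,0,0,0,0.5],[-0.08,0,0,0,0,0,0.5],[-0.11,0.01,0,0,0,-2,0.5],[-0.14,0.04,-0.004,0,0,-8,0.5],[-0.17,0.075,-0.008,0,0,-14,0.5],[-0.2,0.11,-0.012,0,0,-20,0.5],[-0.23,0.14,-0.015,0,0,-26,0.5],[-0.255,0.1635,-0.018,0,0,-30,0.5]])

```text
t: 16.3
position: [0.49, 0.0422, 0.4006]
tcp_rot: [0.708, 0.174, 0.684, 0.007]
contact_force: [1.4, -0.3, -1.1]
grip_width: 0.0428
```

Request:
apply_moves(series=[[0.002,0.02,-0.004,0,0,-2,0.5],[0.005,0.045,-0.009,0,0,-4,0.5],[0.009,0.07,-0.014,0,0,-7,0.5],[0.013,0.1,-0.02,0,0,-10,0.5],[0.017,0.13,-0.026,0,0,-13,0.5],[0.021,0.157,-0.031,0,0,-15,0.5],[0.021,0.157,-0.031,0,0,-15,0.5],[0.021,0.157,-0.031,0,0,-15,0.5]])

```text
t: 17.3
position: [0.4972, 0.2015, 0.4177]
tcp_rot: [0.702, 0.084, 0.702, -0.085]
contact_force: [-1.2, -0.5, -0.3]
grip_width: 0.0424
```

```bash
cat > kn.py <<'E'
from h import *
np.set_printoptions(precision=4,suppress=True)
s=robot.state();print(s['t'],s['position'],s['grip_width'],s['contact_force'],np.round(s['qpos'],2))
m=robot.camera_model('wrist');im,d=robot.grab_frame('wrist');cv2.imwrite('pics/w5.png',im);np.save('pics/w5.npy',d)
P=wcloud(d,m);ok=d>0
k=ok&(hsv(im,(0,120,60),(6,255,255))|hsv(im,(174,120,60),(180,255,255)))&(P[...,2]>.2)&(np.hypot(P[...,0]-.5454,P[...,1]-.1973)<.1)
c=P[k];z=np.percentile(c[:,2],90);t=c[c[:,2]>z-.003];(cx,cy),r=cv2.minEnclosingCircle(t[:,:2].astype(np.float32))
print('knob top',len(c),len(t),z,cx,cy,r,'mean',t.mean(0))
v=np.array([cx-.5454,cy-.1973]);an=np.degrees(np.arctan2(v[1],v[0]));print('r',np.hypot(*v),'ang',an,'crank',np.radians(97-(an-76.3)))
q=hsv(im,(100,100,60),(125,255,255))&ok&(abs(P[...,2]-.197)<.003)&(abs(P[...,0]-.547)<.15)&(abs(P[...,1]-.2)<.1);c=P[q]
if len(c)>20: print('beam',len(c),np.median(c[:,2]),cv2.minAreaRect(c[:,:2].astype(np.float32)))
cv2.imwrite('pics/w5b.png',im)
E
python3 kn.py
```

```text
17.3 [0.4972 0.2015 0.4177] 0.04243378971478647 [-1.1647 -0.5154 -0.3124] [ 0.26  0.15  1.35 -0.    1.64  0.5 ]
knob top 471 343 0.3164169189071568 0.49714332818984985 0.23300553858280182 0.009145735763013363 mean [0.4972 0.2335 0.3156]
r 0.06002992470160602 ang 143.50193358336037 crank 0.5200743696983099
beam 4460 0.19634783595908187 ((0.5461435317993164, 0.1993691474199295), (0.0743715912103653, 0.1747695654630661), 76.38215637207031)
```

View pics/w5b.png

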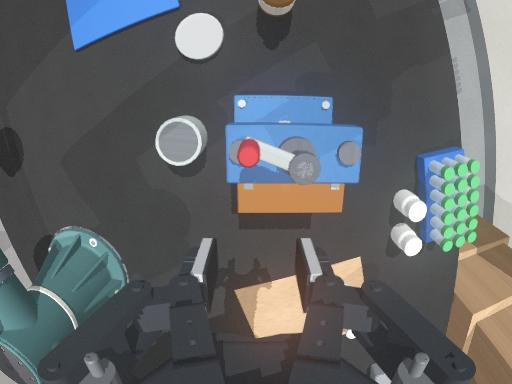

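Request:
apply_moves(series=[[0.02,0.015,-0.004,0,0,0,0.5],[0.04,0.0306,-0.0076,0,0,0,0.5],[0.06,0.0306,-0.0076,0,0,0,0.5],[0.08,0.0306,-0.0076,0,0,0,0.5],[0.1,0.0306,-0.0076,0,0,0,0.5],[0.12,0.0306,-0.0076,0,0,0,0.5],[0.138,0.0306,-0.0076,0,0,0,0.5],[0.138,0.0306,-0.0076,0,0,0,0.5]])

```text
t: 18.35
position: [0.4964, 0.2321, 0.2786]
tcp_rot: [0.701, 0.085, 0.703, -0.086]
contact_force: [0.7, -0.4, -0.4]
grip_width: 0.0428
```

Request:
apply_moves(series=[[0,0,0,0,0,0,0.6],[0,0,0,0,0,0,0.7],[0,0,0,0,0,0,0.8],[0,0,0,0,0,0,1],[0,0,0,0,0,0,1],[0,0,0,0,0,0,1],[0,0,0,0,0,0,1],[0,0,0,0,0,0,1]], squeeze=30)

```text
t: 19.35
position: [0.498, 0.2339, 0.2807]
tcp_rot: [0.703, 0.084, 0.701, -0.084]
contact_force: [-0.8, -2.4, 5.4]
grip_width: 0.019
```

```bash
cat > cr.py <<'E'
from h import *
import sys
np.set_printoptions(precision=4,suppress=True)
AX=np.array([.5454,.1973]);AZ=76.3
s=robot.state();p=np.array(s['position']);M=rot(s['tcp_rot']).as_matrix()
v=p[:2]-AX;an=np.degrees(np.arctan2(v[1],v[0]));print(s['t'],p,'grip',s['grip_width'],'F',s['contact_force'],'T',s['wrist_torque'],'r',np.hypot(*v),'ang',an,'crank mod',np.radians((97-(an-AZ))%360))
# plan: from crank c0 (rad) in steps of dc for n rows, tool axes, relative to the measured position
c0,dc,n=map(float,sys.argv[1:4])
k=lambda c:np.r_[AX+.06*np.array([np.cos(np.radians(AZ+97)-c),np.sin(np.radians(AZ+97)-c)]),.281-.020*c/(2*np.pi)+float(sys.argv[4])]
print('resid now-vs-c0',p-k(c0))
for i in range(1,int(n)+1): print(round(c0+i*dc,3),np.round(M.T@(k(c0+i*dc)-k(c0)),4).tolist())
E
python3 cr.py .52 .2 8 0
```

```text
19.35 [0.498  0.2339 0.2807] grip 0.01896867956211061 F [-0.8352 -2.3934  5.395 ] T [-0.2258  0.0366  0.0287] r 0.05986095896915194 ang 142.36759636384795 crank mod 0.5398722890067192
resid now-vs-c0 [0.0008 0.0009 0.0014]
0.72 [0.0007, 0.0105, 0.0057]
0.92 [0.0013, 0.0197, 0.0134]
1.12 [0.002, 0.0272, 0.0228]
1.32 [0.0026, 0.0326, 0.0334]
1.52 [0.0033, 0.0359, 0.045]
1.72 [0.0039, 0.0367, 0.0569]
1.92 [0.0046, 0.0352, 0.0688]
2.12 [0.0052, 0.0314, 0.0802]
```

Request:
apply_moves(series=[[0,0.0105,0.0057,0,0,0,1],[0.0005,0.0197,0.0134,0,0,0,1],[0.001,0.0272,0.0228,0,0,0,1],[0.0016,0.0326,0.0334,0,0,0,1],[0.0023,0.0359,0.045,0,0,0,1],[0.0029,0.0367,0.0569,0,0,0,1],[0.0036,0.0352,0.0688,0,0,0,1],[0.0042,0.0314,0.0802,0,0,0,1]])

```text
t: 20.35
position: [0.5839, 0.2465, 0.2756]
tcp_rot: [0.702, 0.085, 0.702, -0.084]
contact_force: [-3.0, 1.2, 5.0]
grip_width: 0.0191
```

```bash
python3 cr.py 2.12 .3 8 0
```

```text
20.35 [0.5839 0.2465 0.2756] grip 0.01909268721167083 F [-2.9909  1.16    5.0459] T [ 0.1849  0.4781 -0.0202] r 0.06249204374110849 ang 52.00261677343563 crank mod 2.117038711356891
resid now-vs-c0 [0.0014 0.0021 0.0014]
2.42 [0.0009, -0.0098, 0.015]
2.72 [0.0019, -0.0236, 0.0265]
3.02 [0.0028, -0.0401, 0.0334]
3.32 [0.0037, -0.058, 0.035]
3.62 [0.0046, -0.0756, 0.0314]
3.92 [0.0056, -0.0912, 0.0227]
4.22 [0.0065, -0.1037, 0.0097]
4.52 [0.0074, -0.1117, -0.0063]
```

Request:
apply_moves(series=[[0.0007,-0.0098,0.015,0,0,0,1],[0.0015,-0.0236,0.0265,0,0,0,1],[0.0023,-0.0401,0.0334,0,0,0,1],[0.0032,-0.058,0.035,0,0,0,1],[0.0041,-0.0756,0.0314,0,0,0,1],[0.0051,-0.0912,0.0227,0,0,0,1],[0.006,-0.1037,0.0097,0,0,0,1],[0.0069,-0.1117,-0.0063,0,0,0,1]])

```text
t: 21.35
position: [0.5482, 0.1387, 0.2679]
tcp_rot: [0.701, 0.085, 0.703, -0.084]
contact_force: [3.5, 12.0, -6.5]
grip_width: 0.0186
```

```bash
sed -i 's/AX=np.array(.*;AZ/AX=np.array([.5458,.1982]);AZ/' cr.py; python3 cr.py 4.52 .2 8 0
```

```text
21.35 [0.5482 0.1387 0.2679] grip 0.018593175873874636 F [ 3.5479 12.0079 -6.4724] T [ 1.9783 -0.5763 -0.021 ] r 0.05953494660668603 ang -87.71883803744902 crank mod 4.5556381334833
resid now-vs-c0 [-0.0022  0.0003  0.0013]
4.72 [0.0007, -0.0026, -0.0117]
4.92 [0.0013, -0.0027, -0.0237]
5.12 [0.002, -0.0005, -0.0355]
5.32 [0.0026, 0.004, -0.0466]
5.52 [0.0033, 0.0106, -0.0565]
5.72 [0.004, 0.019, -0.065]
5.92 [0.0047, 0.029, -0.0716]
6.12 [0.0053, 0.0401, -0.0762]
```

Request:
apply_moves(series=[[0.0012,-0.0016,-0.0117,0,0,0,1],[0.002,-0.0008,-0.0237,0,0,0,1],[0.0028,0.0015,-0.0355,0,0,0,1],[0.0034,0.006,-0.0466,0,0,0,1],[0.0041,0.0126,-0.0565,0,0,0,1],[0.0048,0.021,-0.065,0,0,0,1],[0.0055,0.031,-0.0716,0,0,0,1],[0.0061,0.0421,-0.0762,0,0,0,1]])

```text
t: 22.35
position: [0.4868, 0.1965, 0.263]
tcp_rot: [0.703, 0.084, 0.701, -0.085]
contact_force: [8.8, -1.9, -3.2]
grip_width: 0.0193
```

```bash
python3 cr.py 6.12 .15 8 0
```

```text
22.35 [0.4868 0.1965 0.263 ] grip 0.01931855910010893 F [ 8.7736 -1.921  -3.2499] T [-0.4534 -1.3978  0.0011] r 0.05902895250508852 ang -178.3338702615155 crank mod 6.137168797594019
resid now-vs-c0 [0.0009 0.0011 0.0014]
6.27 [0.0005, 0.0088, -0.0019]
6.42 [0.0009, 0.0178, -0.0024]
6.57 [0.0014, 0.0267, -0.0016]
6.72 [0.0018, 0.0355, 0.0005]
6.87 [0.0023, 0.0438, 0.0039]
7.02 [0.0028, 0.0515, 0.0085]
7.17 [0.0033, 0.0584, 0.0143]
7.32 [0.0038, 0.0644, 0.021]
```

Request:
apply_moves(series=[[0.0008,0.0088,-0.0009,0,0,0,1],[0.0013,0.0178,-0.0009,0,0,0,1],[0.0018,0.0267,-0.0001,0,0,0,1],[0.0022,0.0355,0.002,0,0,0,1],[0.0027,0.0438,0.0054,0,0,0,1],[0.0032,0.0515,0.01,0,0,0,1],[0.0037,0.0584,0.0158,0,0,0,1],[0.0042,0.0644,0.0225,0,0,0,1]])

```text
t: 23.35
position: [0.5224, 0.254, 0.259]
tcp_rot: [0.702, 0.084, 0.703, -0.085]
contact_force: [-1.1, -4.1, 7.6]
grip_width: 0.0191
```

```bash
python3 cr.py 7.32 .11 8 0
python3 - <<'E'
from h import *
np.set_printoptions(precision=4,suppress=True)
m=robot.camera_model('scene');im,d=robot.grab_frame('scene');P=cloud(d,m)
x=np.array([np.cos(np.radians(76.3)),np.sin(np.radians(76.3)),0]);y=np.array([-x[1],x[0],0]);ax=np.array([.5482,.2019,0])
l=np.stack([(P-ax)@x,(P-ax)@y,P[...,2]],-1)
q=(d>0)&(np.hypot(l[...,0],l[...,1])<.03)&(l[...,2]>.035)&(l[...,2]<.16)
r,c=np.nonzero(q);print(r.min(),r.max(),c.min(),c.max());np.save('pics/sd.npy',d)
cv2.imwrite('pics/s6.png',cv2.resize(im[210:310,250:350],(700,700)[:2],interpolation=cv2.INTER_CUBIC)[:600])
for rr in range(r.min(),r.max()+1):
    k=q[rr]; print(rr,k.sum(),l[rr][k].mean(0),im[rr][k].mean(0).astype(int))
E
```

```text
23.35 [0.5224 0.254  0.259 ] grip 0.01911109809141882 F [-1.1086 -4.0627  7.5567] T [-0.7714  0.1168  0.0177] r 0.060548973914604766 ang 112.76128484899668 crank mod 1.056599904311984
resid now-vs-c0 [0.0009 0.001  0.0013]
7.43 [0.0003, 0.0037, 0.0054]
7.54 [0.0007, 0.0068, 0.0113]
7.65 [0.001, 0.0093, 0.0174]
7.76 [0.0013, 0.0111, 0.0237]
7.87 [0.0017, 0.0121, 0.0302]
7.98 [0.002, 0.0125, 0.0368]
8.09 [0.0024, 0.0121, 0.0434]
8.2 [0.0027, 0.011, 0.0499]
250 273 286 306
250 2 [0.0007 0.0185 0.104 ] [212 199 184]
251 6 [0.0063 0.0125 0.1098] [184 199 201]
252 9 [0.0073 0.0075 0.1088] [166 200 211]
253 12 [0.0087 0.0024 0.1083] [152 187 202]
254 15 [ 0.0073 -0.0044  0.1049] [172 193 202]
255 17 [ 0.0073 -0.0041  0.0999] [203 205 200]
256 18 [ 0.0078 -0.0056  0.0963] [213 211 205]
257 18 [ 0.0103 -0.0067  0.0954] [208 207 201]
258 18 [ 0.0111 -0.0067  0.0915] [200 199 194]
259 18 [ 0.0108 -0.0062  0.0858] [208 207 201]
260 19 [ 0.0087 -0.0063  0.0778] [208 206 200]
261 19 [ 0.0096 -0.0064  0.0741] [226 228 222]
262 20 [ 0.0096 -0.0077  0.0697] [222 225 218]
263 21 [ 0.0115 -0.0067  0.0667] [218 220 212]
264 21 [ 0.0124 -0.0068  0.0628] [214 220 208]
265 21 [ 0.0127 -0.0066  0.0581] [209 215 201]
266 19 [ 0.0137 -0.0061  0.054 ] [202 211 192]
267 19 [ 0.015  -0.0071  0.0512] [177 204 164]
268 18 [ 0.017  -0.0062  0.0484] [205 215 197]
269 18 [ 0.0176 -0.0062  0.044 ] [215 213 209]
270 16 [ 0.0196 -0.0069  0.042 ] [187 185 179]
271 14 [ 0.0222 -0.0079  0.041 ] [200 199 192]
272 9 [ 0.0249 -0.0089  0.0403] [192 191 183]
273 5 [ 0.0257 -0.0082  0.0358] [182 182 175]
```

Request:
apply_moves(series=[[0,0.0032,0.0054,0,0,0,1],[0.0003,0.0061,0.0113,0,0,0,1],[0.0006,0.0086,0.0174,0,0,0,1],[0.0009,0.0104,0.0237,0,0,0,1],[0.0013,0.0114,0.0302,0,0,0,1],[0.0016,0.0118,0.0368,0,0,0,1],[0.002,0.0114,0.0434,0,0,0,1],[0.0023,0.0103,0.0499,0,0,0,1]])

```text
t: 24.4
position: [0.5723, 0.2535, 0.2563]
tcp_rot: [0.701, 0.084, 0.703, -0.084]
contact_force: [-3.0, 2.0, 5.0]
grip_width: 0.0189
```

```bash
python3 cr.py 8.2 .1425 8 0
```

```text
24.4 [0.5723 0.2535 0.2563] grip 0.018932100548349966 F [-3.0243  1.9837  5.0221] T [0.2109 0.4813 0.0283] r 0.06135788680852332 ang 64.40168740776002 crank mod 1.9006341046005888
resid now-vs-c0 [-0.0003  0.0017  0.0014]
8.342 [0.0004, -0.0025, 0.0082]
8.485 [0.0008, -0.0061, 0.0159]
8.627 [0.0013, -0.0108, 0.0231]
8.77 [0.0017, -0.0164, 0.0295]
8.912 [0.0021, -0.0229, 0.035]
9.055 [0.0026, -0.0302, 0.0396]
9.197 [0.003, -0.038, 0.0431]
9.34 [0.0035, -0.0462, 0.0454]
```

Request:
apply_moves(series=[[0.0004,-0.0025,0.0082,0,0,0,1],[0.0008,-0.0061,0.0159,0,0,0,1],[0.0013,-0.0108,0.0231,0,0,0,1],[0.0017,-0.0164,0.0295,0,0,0,1],[0.0021,-0.0229,0.035,0,0,0,1],[0.0026,-0.0302,0.0396,0,0,0,1],[0.003,-0.038,0.0431,0,0,0,1],[0.0035,-0.0462,0.0454,0,0,0,1]])

```text
t: 25.4
position: [0.6071, 0.1976, 0.2527]
tcp_rot: [0.702, 0.085, 0.702, -0.084]
contact_force: [-1.7, 6.2, 4.3]
grip_width: 0.0188
```

```bash
python3 cr.py 9.34 .1 2 0
```

```text
25.4 [0.6071 0.1976 0.2527] grip 0.01881523862297553 F [-1.7251  6.1628  4.263 ] T [ 0.8628  0.4538 -0.0347] r 0.06129328963830655 ang -0.5991150210126716 crank mod 3.0351121234209995
resid now-vs-c0 [0.0013 0.0013 0.0014]
9.44 [0.0003, -0.0059, 0.0009]
9.54 [0.0006, -0.0119, 0.0013]
```

Request:
apply_moves(series=[[0,0,0,0,0,0,0.9],[0,0,0,0,0,0,0.7],[0,0,0,0,0,0,0.5],[0,0,0,0,0,0,0.5],[-0.02,0,0,0,0,0,0.5],[-0.06,0,0,0,0,0,0.5],[-0.11,0,0,0,0,0,0.5],[-0.16,0,0,0,0,0,0.5]])

```text
t: 26.4
position: [0.6072, 0.1969, 0.4138]
tcp_rot: [0.702, 0.084, 0.702, -0.085]
contact_force: [0.6, -0.1, -0.2]
grip_width: 0.0428
```

```bash
sed -i 's/\[.5454,.1973\]/[.5458,.1982]/; s/\.5454/.5458/g; s/\.1973/.1982/g' kn.py; python3 kn.py
python3 - <<'E'
from h import *
s=robot.state();S=(np.array(s['position']),rot(s['tcp_rot']));zj=S[1].as_matrix()[:,2]
az=76.3;x=np.array([np.cos(np.radians(az)),np.sin(np.radians(az)),0]);ax=np.array([.5458,.1982,0])
A=pose([.49,.04,.40],lean(az,15),jaw(az));d,r=rel(A,S=S,name='A',j=zj);A=(A[0],S[1]*R.from_rotvec(r,degrees=True))
B=pose(ax-.19*x+[0,0,.22],lean(az,50),jaw(az));d,r=rel(B,S=A,name='B from A',j=zj);B=(B[0],A[1]*R.from_rotvec(r,degrees=True))
C=pose(ax-.15*x+[0,0,.07],lean(az,60),jaw(az));rel(C,S=B,name='C from B',j=zj)
E
```

```text
26.4 [0.6072 0.1969 0.4138] 0.04280165188095884 [ 0.5646 -0.1124 -0.1955] [ 0.21  0.32  1.14 -0.    1.69  0.44]
knob top 438 258 0.28822658336688706 0.6060588359832764 0.19639843702316284 0.00916951335966587 mean [0.6062 0.1965 0.2874]
r 0.06028576070034216 ang -1.7124661542024222 crank 3.05454376642597
beam 4453 0.1962625183305594 ((0.546515703201294, 0.19905561208724976), (0.07431595027446747, 0.17501899600028992), 76.35716247558594)
A shift [ 0.0203 -0.1814 -0.0791] turn [ 0.1  0.6 14.7]
B from A shift [ 0.1679 -0.0689  0.0167] turn [ 0. -0. 35.]
C from B shift [ 0.1271 -0.0892 -0.    ] turn [-0.  0. 10.]
```

Request:
apply_moves(series=[[0,-0.03,-0.012,0,0,0,0.5],[0,-0.07,-0.03,0,0.2,3,0.5],[0.005,-0.11,-0.05,0,0.4,7,0.5],[0.01,-0.15,-0.065,0,0.6,11,0.5],[0.02,-0.181,-0.079,0,0.6,14.7,0.5],[0.02,-0.181,-0.079,0,0.6,14.7,0.5],[0.02,-0.181,-0.079,0,0.6,14.7,0.5],[0.02,-0.181,-0.079,0,0.6,14.7,0.5]])

```text
t: 27.45
position: [0.4884, 0.0408, 0.3929]
tcp_rot: [0.704, 0.173, 0.689, 0.007]
contact_force: [0.5, -0.4, 0.5]
grip_width: 0.0428
```

Request:
apply_moves(series=[[0.01,-0.02,0.003,0,0,6,0.5],[0.03,-0.04,0.006,0,0,13,0.5],[0.06,-0.055,0.01,0,0,20,0.5],[0.1,-0.065,0.013,0,0,27,0.5],[0.14,-0.07,0.016,0,0,32,0.5],[0.168,-0.07,0.017,0,0,35,0.5],[0.168,-0.07,0.017,0,0,35,0.5],[0.168,-0.07,0.017,0,0,35,0.5]])

```text
t: 28.45
position: [0.4973, 0.0121, 0.213]
tcp_rot: [0.669, 0.372, 0.605, 0.218]
contact_force: [0.2, -0.7, 0.1]
grip_width: 0.0426
```

Request:
apply_moves(series=[[0.015,-0.01,0,0,0,1.5,0.5],[0.035,-0.025,0,0,0,3,0.5],[0.06,-0.042,0,0,0,5,0.5],[0.085,-0.06,0,0,0,7,0.5],[0.11,-0.077,0,0,0,9,0.5],[0.127,-0.089,0,0,0,10,0.5],[0.127,-0.089,0,0,0,10,0.5],[0.127,-0.089,0,0,0,10,0.5]])

```text
t: 29.45
position: [0.5052, 0.0501, 0.0635]
tcp_rot: [0.648, 0.423, 0.57, 0.275]
contact_force: [-0.2, 0.0, 0.4]
grip_width: 0.0423
```

```bash
cat > ins.py <<'E'
from h import *
np.set_printoptions(precision=4,suppress=True)
s=robot.state();print(s['t'],s['position'],s['contact_force'])
m=robot.camera_model('wrist');im,d=robot.grab_frame('wrist');cv2.imwrite('pics/w6.png',im);np.save('pics/w6.npy',d)
P=wcloud(d,m);azp=76.3;x=np.array([np.cos(np.radians(azp)),np.sin(np.radians(azp)),0]);y=np.array([-x[1],x[0],0]);ax=np.array([.5458,.1982,0])
l=np.stack([(P-ax)@x,(P-ax)@y,P[...,2]],-1);ok=d>0
col=ok&(l[...,1]>.009)&(l[...,1]<.013)&(l[...,0]>-.04)&(l[...,0]<.03)&(l[...,2]>.03)&(l[...,2]<.13)
for r in np.unique(np.nonzero(col)[0]):
    k=col[r];print(r,k.sum(),l[r][k].mean(0),im[r][k].mean(0).astype(int))
r,c=np.nonzero(ok&(np.hypot(l[...,0],l[...,1])<.05)&(l[...,2]>.03)&(l[...,2]<.12))
r0,r1,c0,c1=r.min()-10,r.max()+10,c.min()-10,c.max()+10;r0=max(r0,0);print(r0,r1,c0,c1);k=min(780/(c1-c0),590/(r1-r0))
cv2.imwrite('pics/w6b.png',cv2.resize(im[r0:r1,c0:c1],None,fx=k,fy=k,interpolation=cv2.INTER_CUBIC))
E
python3 ins.py
```

```text
29.45 [0.5052 0.0501 0.0635] [-0.1586  0.0139  0.4246]
52 1 [0.007  0.0098 0.1082] [146 205 229]
53 3 [0.0059 0.0106 0.1077] [141 206 231]
54 4 [0.0031 0.011  0.1079] [128 191 217]
55 5 [-0.0001  0.0113  0.1083] [ 92 141 166]
56 5 [-0.0016  0.0113  0.108 ] [ 92 142 167]
57 5 [-0.0039  0.0112  0.108 ] [ 90 139 162]
58 5 [-0.0048  0.0112  0.1075] [ 86 132 154]
59 5 [-0.006   0.0112  0.107 ] [ 91 130 149]
60 5 [-0.0063  0.0112  0.1063] [ 93 127 144]
61 5 [-0.0067  0.0112  0.1055] [ 97 130 145]
62 5 [-0.0071  0.0112  0.1048] [ 97 130 146]
63 4 [-0.0072  0.0108  0.1039] [ 79 118 137]
64 4 [-0.0068  0.0109  0.1028] [ 81 119 138]
65 4 [-0.0071  0.0109  0.102 ] [ 81 119 138]
66 4 [-0.0072  0.0109  0.1011] [ 84 121 140]
67 4 [-0.0076  0.0109  0.1004] [ 82 119 138]
68 4 [-0.0075  0.0109  0.0994] [ 87 121 139]
69 4 [-0.0075  0.0109  0.0984] [107 131 141]
70 4 [-0.0085  0.0109  0.098 ] [139 147 145]
71 5 [-0.0104  0.0113  0.098 ] [154 156 149]
72 5 [-0.0121  0.0112  0.0978] [153 155 148]
73 4 [-0.0135  0.0116  0.0976] [152 153 146]
74 5 [-0.0166  0.0111  0.0981] [151 152 145]
75 5 [-0.0181  0.01
[... 2628 characters left out ...]
4 [-0.023   0.0108  0.0423] [137 135 128]
134 4 [-0.0244  0.0108  0.0422] [148 148 139]
135 4 [-0.0265  0.0108  0.0428] [150 150 141]
136 4 [-0.0273  0.0108  0.0422] [145 145 137]
137 4 [-0.0275  0.0108  0.0413] [136 135 127]
138 4 [-0.0267  0.0108  0.0395] [133 132 123]
139 4 [-0.0273  0.0108  0.0388] [133 132 123]
140 4 [-0.0273  0.0109  0.0376] [134 132 124]
141 4 [-0.0272  0.0109  0.0364] [133 133 124]
142 4 [-0.0277  0.0109  0.0357] [133 132 124]
143 4 [-0.0275  0.0109  0.0343] [133 131 123]
144 4 [-0.027   0.011   0.0327] [133 132 123]
145 4 [-0.0274  0.011   0.0319] [132 131 123]
146 4 [-0.0273  0.011   0.0306] [134 132 124]
147 1 [-0.0284  0.0105  0.0304] [133 132 124]
34 157 221 303
```

View pics/w6b.png

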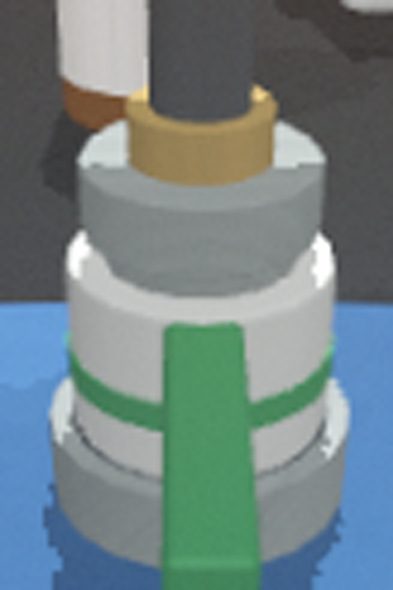

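The close view shows the platen sitting on the lid and the cassette upright on the anvil, inside its rim. Platen top is at 98.0 mm and cassette body top at 78.4 mm, which leaves 5.6 mm of lid showing. That makes it about 4.4 mm pressed, against 4.9 mm from the crank angle. Both are inside 3.0 to 6.6 mm, so I'm handing in.

```bash
python3 -c "
from bench import robot
print(robot.job_done())"
```

```text
the job is handed in; nothing more can be done
None
```

I set the cassette on the anvil, wound the crank a quarter turn past contact with the lid, let go and handed the job in. It took about 29.5 s of robot time. The interface reports no verdict, so the checks below are mine.

- **Cassette:** it stands upright on the anvil, about 1–1.5 mm off centre (limit 8 mm). The tab points to the front.
- **Crank:** I wound it from about 0.52 to 9.34 rad. I put contact at about 7.79 rad, from an anvil height of 43.2 mm. At the end the knob resisted with about 6 N, as expected a quarter turn past contact.
- **Lid:** two estimates disagree slightly. The crank angle gives 4.9 mm pressed in and the close wrist picture gives about 4.4 mm. Both are inside the 3.0 to 6.6 mm allowed.
- **Camera disagreement:** the fixed cameras disagreed on the press position by up to 7 mm. I used the wrist camera instead, and it agreed with the given sizes.
- **Release and other items:** the gripper was open and clear at hand-in, with force readings near zero. I did not touch the glassware, jars or pipette, but I did not measure their positions again afterwards.

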